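Serve the round toy biscuit

ROBOT

A 6-joint arm with a two-finger parallel gripper is mounted at the origin on the work surface. World frame = base frame: x ahead of the robot, y to its left, z up, the work surface at z = 0. Lengths are in m, angles in rad, forces in N, time in s.
With the tool pointing down it reaches from about 0.35 to 0.775 m from the base axis. Payload 7.3 kg.
Tool frame: the origin (TCP) lies at the centre of the arm's flange, where the gripper is bolted on; the fingertips stand 178 mm ahead of it and the grasp point (between the pads) lies 159 mm ahead of it; z points along the fingers, y is the line along which they close (so a half turn about z gives the same grasp; the last joint's range is limited). The gripper opens to 92 mm and grips with 3 to 60 N. Pads are 19 mm wide; open, the fingers measure 130 mm over their backs; the gripper's body (75 mm by 190 mm) begins 47 mm behind the grasp point.
Start: joints at [-0.146, 0.342, 1.524, -0, 1.275, -0.146], TCP at [0.525, 0, 0.405] pointing down, gripper open.
Joint ranges: [-2.53, 2.53], [-0.77, 2.02], [0.04, 2.7], [-1, 4.14], [0.28, 2.66], [-3.11, 3.11]. Speed limits (rad/s): [2.57, 2.57, 3.14, 3.14, 3.14, 3.14].

INTERFACE

Orientations are given as [roll, pitch, yaw] about the fixed x, y, z axes, in that order (R = Rz(yaw) Ry(pitch) Rx(roll)).
In Python, from cell import robot, read_camera, observe gives the robot as it stands (robot), with the cameras as plain functions and the readings as plain functions.
- The arm moves only by the tool drive_effector, called as name([rows], argument=value, ...), one row to a line, values as JSON. Schema: {"type":"object","properties":{"steps":{"type":"array","items":{"type":"array","items":{"type":"number"},"minItems":6,"maxItems":6},"minItems":1,"maxItems":8},"finger_gap":{"type":"number"},"grip_force":{"type":"number"},"only":{"type":"string"},"quiet":{"type":"boolean"},"lines":{"type":"string"}},"required":["steps"],"additionalProperties":false}. steps is a list of rows, 1 to 8 of them, each of 6 numbers: dx, dy, dz in parts of the range, where 1.0 means 1 m, then a rotation vector rx, ry, rz in shares of 4 rad (1.0 is 4 rad); each row shifts and turns the commanded pose from where the row before left it, along the tool's axes as they then stand; what a row does not reach is not made up. A row lasts 1/12 s, in which the tool goes at most 0.0417 m and 0.125 rad, less where a joint would pass 70% of its speed; a pose out of reach is approached as far as the arm can. finger_gap is the finger opening in m, set as the call begins (left out keeps the last). The fingers move at their own pace and stop on an object; grip_force is the grip in N (left out, the last holds). Time passes only in rows, so rows that do not move let the fingers close. The tool returns the time, the measured TCP pose, the force, the opening and the grip force at its end. only (a regular expression) keeps the lines of the reply that match it, lines (a string "A,B") keeps lines A to B, and quiet returns only ok. Shift and turn numbers lie between -1 and 1, and a call with a number outside is refused. Input that does not fit is refused with a message, and nothing moves.
- observe(): the state, without advancing time (a new reading comes with each control period).
- read_camera(name): name is "scene" or "side" or "wrist"; returns a dict with "image" (384x512x3 uint8, red, green, blue), "fx", "fy", "cx", "cy" (pixels), "pose" (4x4, takes a point from camera to world coordinates). Camera axes: x right, y down, z forward; pixel columns grow to the right and rows downward; lengths in m; the calibration is good to about 2 mm. A picture is of the moment at which its call begins. There is no depth.
- robot.hand_in(): hands the job in; it is judged then, once.
The state is a dict: "time": time; "qpos": joint angles; "qvel": joint speeds; "joint_efforts": joint torques, N m; "tool_pos": TCP position; "tool_rot": TCP orientation; "contact_force": force on the tool from outside, world axes, zero at the start; "torque": the same for the moment, N m; "opening": finger opening in m; "grip_force": force on a finger pad.
Only numpy, scipy, OpenCV 4.12 (cv2) and the standard library are available. Lean on these libraries where they do the work, as an engineer would, in place of code of your own. Each camera call takes 0.05 s, during which the arm holds its last target. There are 200 camera calls.

TASK

Play kitchen is laid out on the toddler shelf: take the wooden server by its raised handle, slide its blade under the round biscuit on the cooling rack and lift the biscuit off the rack. Carry it to the round wooden plate and, with the blade low over the plate, tip the server so that the biscuit slides off and lies flat inside the plate's rim. Then set the server down upright on the bare shelf and let go; the gripper itself must not touch the biscuit.

Things in the scene. Friction and masses are not known exactly. Their poses are not given: they have to be found in the camera images.
- biscuit_round: Plain round dark wooden biscuit: disc 74 mm across, 9 mm thick, 30 g, slippery (friction about 0.3). Origin: centre of its underside, z up. It bridges the two battens of one of the rack's three bays, underside 20 mm above the shelf, within 8 mm of the bay's middle. The other bays hold a square and a heart-shaped biscuit of like size, in any order.
- server: Wooden server, 120 g, blade flat on the shelf. Origin: blade underside, below the handle's middle; x to the tip, z up. Blade 44 mm wide (y), 3 mm thick, x -35 to +115 mm (tip). Handle: bar along x, 70 mm long, 24 mm wide (y), z 43 to 65 mm, on two posts at its ends; grip across y at its middle, z 54 mm. Blade is clear ahead of the front post, x 35 to 115 mm.
- plate: Round wooden plate, loose, 350 g, 192 mm across, rim 12 mm high, flat floor 6 mm above the shelf and about 166 mm across. Origin: centre of its underside; z up.
- rack: Wooden cooling rack, fixed, 268 mm wide (y). Origin: on the shelf, middle of the middle bay; x away from the open front. Three bays, middles at x 0, y -97, 0, +97 mm. A bay: two battens along x, 20 mm high, 7 mm wide, 60 mm clear between, x -57 to +58 mm, bare shelf between them, open at the front (-x). A back bar, 34 mm high, closes the bays at x 57 to 67 mm.

How it is judged:
On the way, in this order (a step that is already met when the one before it is completed fails the run):
1. the round biscuit is lifted off the rack, carried by the server's blade (contact force between server and biscuit_round above 0.05 N and height (world z) of biscuit_round above 0.032 m and contact force between biscuit_round and rack below 0.02 N), for 0.2 s.
2. the server, still touching the biscuit, is tipped over 14 degrees with the biscuit within 100 mm of the plate's centre and less than 90 mm above its underside (contact force between server and biscuit_round above 0.02 N and horizontal distance between biscuit_round and plate below 0.1 m and z of biscuit_round in the frame of plate below 0.09 m and angle between server's own z axis and vertical above 0.25 rad).
At the end, for the whole second after the job is handed in: The round biscuit lies still and flat (within 10 degrees, either face up) on the plate's floor, its centre within 50 mm of the plate's centre, the plate flat; the server stands still on the shelf, blade down flat (within 10 degrees, origin below 10 mm), touching neither biscuit, plate nor rack (horizontal distance between biscuit_round and plate below 0.05 m and z of biscuit_round in the frame of plate between 0 and 0.018 m and (angle between biscuit_round's own z axis and vertical below 0.17 rad or angle between biscuit_round's own z axis and vertical above 2.97 rad) and linear speed of each of biscuit_round, server below 0.02 m/s and angle between plate's own z axis and vertical below 0.1 rad and height (world z) of server below 0.01 m and angle between server's own z axis and vertical below 0.17 rad and contact force between server and biscuit_round below 0.02 N and contact force between server and plate below 0.02 N and contact force between server and rack below 0.02 N).
It fails at once if the gripper touches the round biscuit (contact force between the fingers and biscuit_round above 0.3 N).
It also fails if it takes over 64 s, if anything falls off the work surface, if the arm or the gripper's body presses on something with over 40 N, if the wrist force passes 120 N, or if a joint passes its speed limit or range.

## Working session

There is one attempt and no reset: what is moved stays moved. The work goes in short steps, Python scripts to look and compute and a tool call to move; the robot and the scene stay as the last step left them, time stands still between calls to the robot, and variables do not carry over. Pictures are saved under pics/ and viewed, at most 10 in all, crops included, and the job is handed in when it is done.

```bash
ls; mkdir -p pics; python3 - <<'E'
from cell import robot, read_camera, observe
import cv2,numpy as np
ims=[]
for n in ["scene","side","wrist"]:
    c=read_camera(n); cv2.imwrite(f"pics/{n}0.png",c["image"][:,:,::-1]); print(n,c["fx"],c["cx"],c["cy"],np.round(c["pose"],3).tolist())
print(observe())
E
```

```text
cell.py
pics
scene 348.98747117831834 261.35209913137663 189.74832697448235 [[0.703, 0.424, -0.57, 1.031], [0.711, -0.434, 0.554, -0.528], [-0.012, -0.795, -0.607, 0.604], [0.0, 0.0, 0.0, 1.0]]
side 381.1976461691663 254.01835392027525 186.0917883998175 [[0.982, -0.111, 0.155, 0.396], [-0.191, -0.59, 0.785, -0.63], [0.004, -0.8, -0.6, 0.517], [0.0, 0.0, 0.0, 1.0]]
wrist 328.64819524036443 247.22453413520682 194.21673964226645 [[1.0, -0.0, -0.001, 0.525], [-0.0, -0.966, -0.259, 0.07], [-0.001, 0.259, -0.966, 0.385], [0.0, 0.0, 0.0, 1.0]]
{'time': 0.15, 'qpos': array([-1.46000706e-01,  3.42578378e-01,  1.52474770e+00, -4.64414191e-06,
        1.27537946e+00, -1.46019799e-01]), 'qvel': array([ 0.00106604, -0.00121821, -0.00316693,  0.00036363, -0.00046241,
       -0.00035372]), 'joint_efforts': array([ 7.52666965e-04, -4.31470585e+01, -2.44352603e+01,  7.18239485e-02,
        5.38185902e-02, -1.32920518e-04]), 'tool_pos': array([5.24920084e-01, 3.30100984e-05, 4.04213762e-01]), 'tool_rot': array([-3.14049097e+00, -1.57531060e-04,  1.57081669e+00]), 'contact_force': array([ 0.42712166,  0.3186042 , -0.15495132]), 'torque': array([0.02813667, 0.01653915, 0.00665395]), 'grip_force': 0.0, 'opening': 0.09187441286195383}
```

View pics/scene0.png

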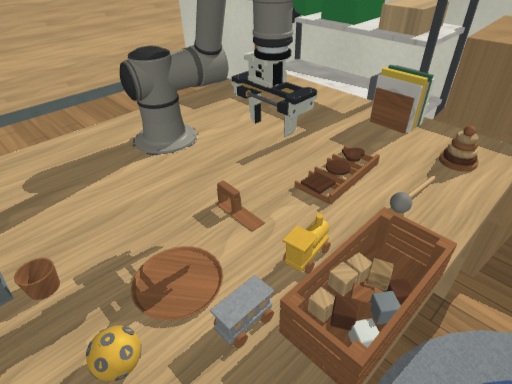

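View pics/side0.png

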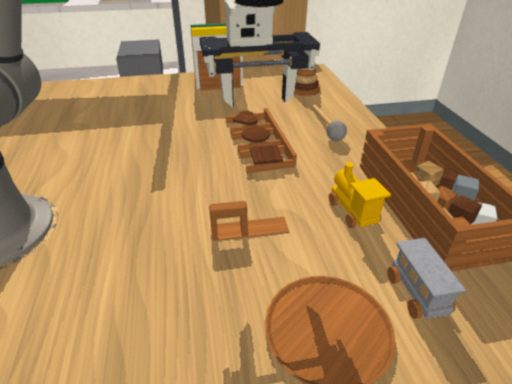

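```bash
python3 - <<'E'
import cv2,numpy as np
a=cv2.imread("pics/scene0.png");b=cv2.imread("pics/side0.png")
f=lambda i,x,y,w,h:cv2.resize(i[y:y+h,x:x+w],(400,300),interpolation=cv2.INTER_CUBIC)
m=np.vstack([np.hstack([f(a,290,135,100,75),f(a,200,170,80,60)]),np.hstack([f(b,220,100,100,75),f(b,200,190,100,75)])])
cv2.imwrite("pics/m1.png",m)
E
```

```text
(no output)
```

View pics/m1.png

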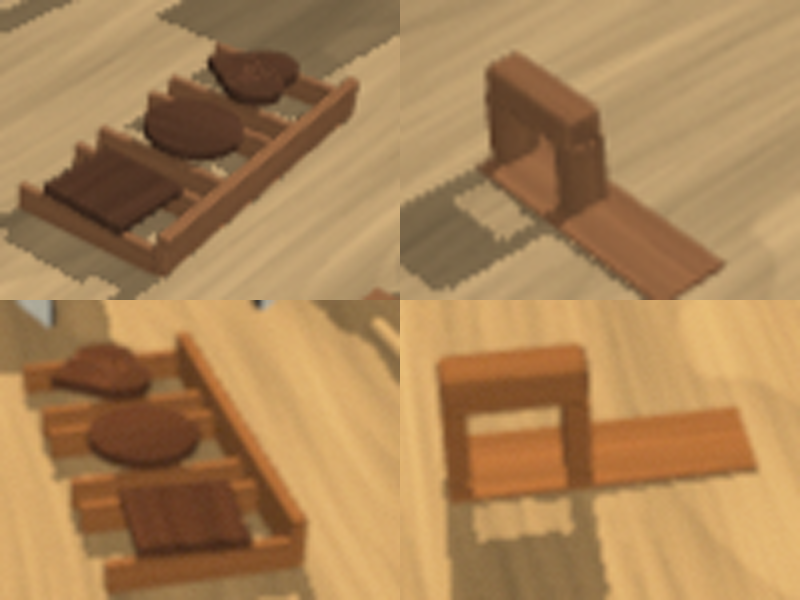

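```bash
cat > h.py <<'E'
import numpy as np,cv2
from cell import robot, read_camera, observe
def ray(c,u,v,z):
    d=c["pose"][:3,:3]@[(u-c["cx"])/c["fx"],(v-c["cy"])/c["fy"],1]; o=c["pose"][:3,3]
    return np.round(o+d*(z-o[2])/d[2],4)
E
python3 - <<'E'
from h import *
S=read_camera("side");C=read_camera("scene")
def sd(x,y,z): return ray(S,220+x/4-.4,100+(y-300)/4-.4,z)
def sc(x,y,z): return ray(C,290+x/4-.4,135+y/4-.4,z)
def sv(x,y,z): return ray(S,200+(x-400)/4-.4,190+(y-300)/4-.4,z)
def cv(x,y,z): return ray(C,200+(x-400)/5-.4,170+y/5-.4,z)
print("back ends", sd(183,335,.034),sd(303,522,.034),"|",sc(160,238,.034),sc(355,80,.034))
print("bisc", sd(89,433,.029),sd(200,433,.029),sd(145,403,.029),sd(145,457,.029),"|",sc(146,126,.029),sc(243,126,.029),sc(194,94,.029),sc(194,158,.029))
print("batten fronts side", [sd(*p,.02) for p in((25,370),(42,410),(48,432),(72,482),(80,508),(106,568))])
print("tip",sv(740,407,.003),sv(756,469,.003),"|",cv(722,264,.003))
print("handle top",sv(440,357,.065),sv(582,345,.065),sv(587,373,.065),sv(443,384,.065),"|",cv(515,52,.065),cv(600,108,.065),cv(570,123,.065),cv(487,66,.065))
# plate by mask
for n,c,(x,y,w,h) in(("side",S,(255,265,150,119)),("scene",C,(120,235,115,95))):
    im=c["image"]; hsv=cv2.cvtColor(im,cv2.COLOR_RGB2HSV)
    print(n,hsv[330,350] if n=="side" else hsv[280,180],hsv[300,240] if n=="side" else hsv[250,120])
    cv2.imwrite(f"pics/p{n}.png",cv2.resize(im[y:y+h,x:x+w,::-1],None,fx=3,fy=3))
a,b=cv2.imread("pics/pside.png"),cv2.imread("pics/pscene.png")
m=np.zeros((360,800,3),np.uint8);m[:357,:450]=a;m[:285,450:795]=b;cv2.imwrite("pics/m2.png",m)
E
```

```text
back ends [0.6253 0.3647 0.034 ] [0.6409 0.1039 0.034 ] | [0.6378 0.105  0.034 ] [0.6263 0.3697 0.034 ]
bisc [0.5356 0.2426 0.029 ] [0.6071 0.2292 0.029 ] [0.5798 0.2767 0.029 ] [0.5656 0.2051 0.029 ] | [0.546  0.2128 0.029 ] [0.5973 0.2627 0.029 ] [0.5454 0.2741 0.029 ] [0.5958 0.2032 0.029 ]
batten fronts side [array([0.5085, 0.3581, 0.02  ]), array([0.5119, 0.2963, 0.02  ]), array([0.5115, 0.265 , 0.02  ]), array([0.517 , 0.1979, 0.02  ]), array([0.517 , 0.1661, 0.02  ]), array([0.5212, 0.0979, 0.02  ])]
tip [ 0.5708 -0.0698  0.003 ] [ 0.5669 -0.1151  0.003 ] | [ 0.5679 -0.0705  0.003 ]
handle top [ 0.4215 -0.0774  0.065 ] [ 0.4879 -0.0809  0.065 ] [ 0.4867 -0.1014  0.065 ] [ 0.421  -0.0969  0.065 ] | [ 0.4209 -0.0779  0.065 ] [ 0.4895 -0.0789  0.065 ] [ 0.4879 -0.0977  0.065 ] [ 0.4201 -0.0962  0.065 ]
side [ 13 176 177] [ 17 129 217]
scene [ 13 142 156] [ 18 103 183]
```

View pics/m2.png

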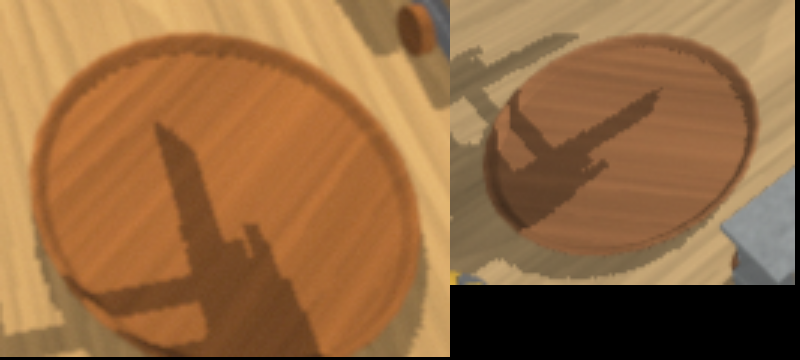

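The round biscuit is in the rack's middle bay (scene ≈ (338,166), side ≈ (256,133)). The server lies near (0.454, -0.089) with a yaw of about -0.037, and the plate is in full view. Next I turn the tool across the handle, move above it, and fit the plate circle.

Careful with the scale: turns go in shares of 4 rad. That gives: 0.125 rad / 4 = 0.0313.

drive_effector([
  [0,0,0,0,0,0.0313],
  [0,0,0,0,0,0.0313],
  [0,0,0,0,0,0.0313],
  [0,0,0,0,0,0.0313],
  [0,0,0,0,0,0.0313],
  [0,0,0,0,0,0.0313],
  [0,0,0,0,0,0.0313],
  [0,0,0,0,0,0.0313],
], finger_gap=0.09)

```text
time: 0.92
tool_pos: [0.525, 0.0, 0.4046]
tool_rot: [-3.141, 0.0, 0.565]
contact_force: [0.7, 0.5, 0.3]
opening: 0.09
grip_force: 0.0
```

drive_effector([
  [0,0,0,0,0,0.0305],
  [0,0,0,0,0,0.0305],
  [0,0,0,0,0,0.0305],
  [0,0,0,0,0,0.0305],
  [0,0,0,0,0,0.03],
])

```text
time: 1.33
tool_pos: [0.525, 0.0, 0.4046]
tool_rot: [-3.142, 0.0, -0.043]
contact_force: [0.3, 0.3, -0.6]
opening: 0.0902
grip_force: 0.0
```

drive_effector([
  [-0.017,0.023,0.026,0,0,0],
  [-0.017,0.023,0.026,0,0,0],
  [-0.017,0.023,0.026,0,0,0],
  [-0.0165,0.022,0.026,0,0,0],
  [0,0,0,0,0,0],
  [0,0,0,0,0,0],
])

```text
time: 1.83
tool_pos: [0.4533, -0.0892, 0.2997]
tool_rot: [-3.141, 0.003, -0.04]
contact_force: [-0.1, 0.2, -0.5]
opening: 0.0897
grip_force: 0.0
```

```bash
python3 - <<'E'
from h import *
S=read_camera("side");C=read_camera("scene");W=read_camera("wrist")
cv2.imwrite("pics/w1.png",W["image"][:,:,::-1])
P=np.array([ray(S,255+x/3,265+y/3,.012)[:2] for x,y in((31,190),(60,110),(200,33),(300,65),(405,170),(419,240))])
Q=np.array([ray(C,120+(x-450)/3,235+y/3,.012)[:2] for x,y in((485,150),(540,70),(645,34),(757,125),(720,220),(620,254),(520,230))])
for A in(P,Q):
    s=np.linalg.lstsq(np.c_[2*A,np.ones(len(A))],(A**2).sum(1),rcond=None)[0]; print("plate",s[:2],(s[2]+s[0]**2+s[1]**2)**.5)
E
```

```text
plate [ 0.57000179 -0.33113059] 0.0929711904394297
plate [ 0.57215898 -0.32790755] 0.09529006986617126
```

View pics/w1.png

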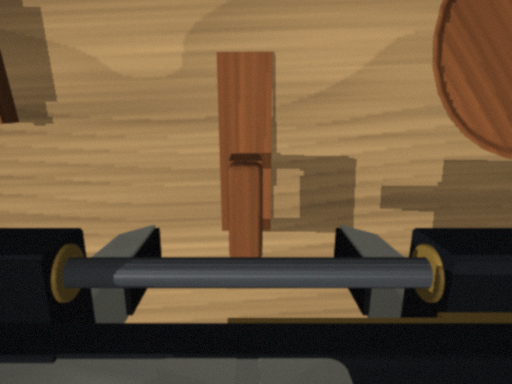

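Wrist view: the blade runs straight up the image (columns 217–273) and the handle (columns 230–262) is centred between the fingers. Descending and gripping.

drive_effector([
  [0.001,0,0.022,0,0,0],
  [0,0,0.022,0,0,0],
  [0,0,0.022,0,0,0],
  [0,0,0.021,0,0,0],
  [0,0,0,0,0,0],
  [0,0,0,0,0,0],
], finger_gap=0.09)

```text
time: 2.48
tool_pos: [0.4558, -0.0879, 0.214]
tool_rot: [-3.141, 0.0, -0.036]
contact_force: [-0.7, -0.2, 0.5]
opening: 0.0896
grip_force: 0.0
```

drive_effector([
  [0,0,0,0,0,0],
  [0,0,0,0,0,0],
  [0,0,0,0,0,0],
  [0,0,0,0,0,0],
  [0,0,0,0,0,0],
  [0,0,0,0,0,0],
  [0,0,0,0,0,0],
  [0,0,0,0,0,0],
], finger_gap=0.0, grip_force=40)

```text
time: 3.15
tool_pos: [0.4552, -0.0885, 0.2138]
tool_rot: [3.142, -0.0, -0.037]
contact_force: [0.3, -1.2, 0.1]
opening: 0.0417
grip_force: 0.0
```

drive_effector([
  [0,0,0,0,0,0],
  [0,0,0,0,0,0],
  [0,0,0,0,0,0],
  [0,0,0,0,0,0],
  [0,0,0,0,0,0],
  [0,0,0,0,0,0],
  [0,0,0,0,0,0],
  [0,0,0,0,0,0],
], finger_gap=0.0, grip_force=40)

```text
time: 3.82
tool_pos: [0.4552, -0.0884, 0.2137]
tool_rot: [-3.142, 0.0, -0.037]
contact_force: [1.1, 0.0, -0.7]
opening: 0.0238
grip_force: 40.0
```

drive_effector([
  [0,0,-0.01,0,0,0],
  [0,0,-0.02,0,0,0],
  [0,0,-0.02,0,0,0],
  [0,0,0,0,0,-0.0075],
  [0,0,0,0,0,-0.0075],
  [0,0,0,0,0,-0.0068],
  [0,0,0,0,0,0],
  [0,0,0,0,0,0],
])

```text
time: 4.48
tool_pos: [0.4551, -0.0884, 0.2637]
tool_rot: [-3.142, -0.0, 0.049]
contact_force: [-0.0, 0.8, -1.5]
opening: 0.0234
grip_force: 40.0
```

drive_effector([
  [-0.0053,-0.02,0,0,0,0],
  [-0.0053,-0.035,0,0,0,0],
  [-0.0053,-0.035,0,0,0,0],
  [-0.0053,-0.035,0,0,0,0],
  [-0.0053,-0.035,0,0,0,0],
  [-0.0053,-0.035,0,0,0,0],
  [-0.0053,-0.035,0,0,0,0],
  [-0.0053,-0.035,0,0,0,0],
], quiet=true)

```text
ok
```

drive_effector([
  [-0.0053,-0.035,0,0,0,0],
  [-0.0052,-0.0172,0,0,0,0],
  [0,0,0,0,0,0],
  [0,0,0,0,0,0],
  [0,0,0,0,0,0],
])

```text
time: 5.57
tool_pos: [0.3866, 0.2253, 0.2636]
tool_rot: [3.141, 0.0, 0.05]
contact_force: [-0.5, -0.0, -1.1]
opening: 0.0238
grip_force: 40.0
```

```bash
python3 - <<'E'
from h import *
W=read_camera("wrist")
cv2.imwrite("pics/w2.png",W["image"][:,:,::-1])
E
```

```text
(no output)
```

View pics/w2.png

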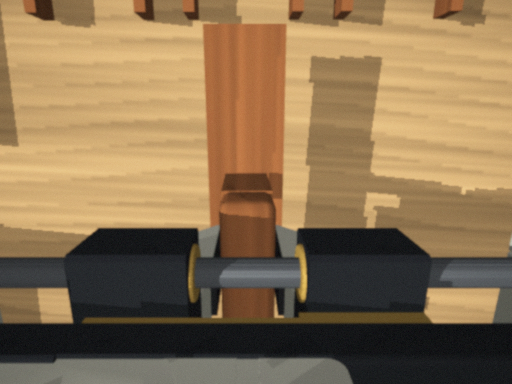

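The blade tip (columns 204–286, centre 245) is in line with the bay gap (columns 198–290, centre 244). Next: descend, slide in, and lift.

drive_effector([
  [0,0,0.02,0,0,0],
  [0,0,0.016,0,0,0],
  [0,0,0.008,0,0,0],
  [0,0,0,0,0,0],
  [0.01,0,0,0,0,0],
  [0.015,0,0,0,0,0],
  [0.015,0,0,0,0,0],
  [0,0,0,0,0,0],
])

```text
time: 6.28
tool_pos: [0.4301, 0.2278, 0.2212]
tool_rot: [-3.14, -0.006, 0.049]
contact_force: [0.3, 0.2, -0.4]
opening: 0.0236
grip_force: 40.0
```

drive_effector([
  [0.015,0,0,0,0,0],
  [0.015,0,0,0,0,0],
  [0.015,0,0,0,0,0],
  [0.015,0,0,0,0,0],
  [0.007,0,0,0,0,0],
  [0,0,0,0,0,0],
  [0,0,0,0,0,0],
])

```text
time: 6.87
tool_pos: [0.4931, 0.2309, 0.2198]
tool_rot: [3.141, 0.001, 0.049]
contact_force: [-0.2, 0.1, -1.3]
opening: 0.0235
grip_force: 40.0
```

```bash
python3 - <<'E'
from h import *
a=read_camera("wrist")["image"][:,:,::-1];b=read_camera("side")["image"][:,:,::-1]
cv2.imwrite("pics/w3.png",np.hstack([cv2.resize(a,(400,300)),cv2.resize(b[90:200,160:307],(400,300))]))
E
```

```text
(no output)
```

View pics/w3.png

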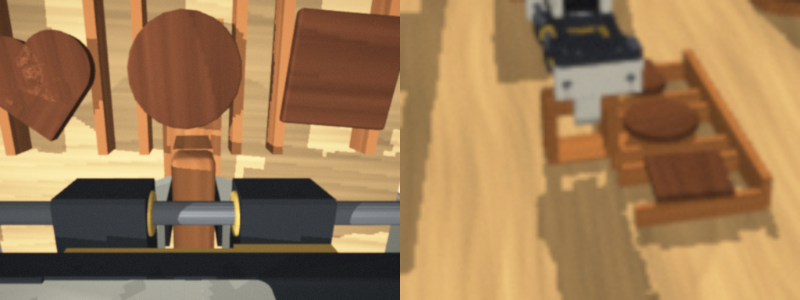

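The blade is under the biscuit, which sits about 5 mm left of the blade's centreline (column 185 against 193). I shift 2.5 mm left and lift slowly.

drive_effector([
  [0,-0.0025,0,0,0,0],
  [0,0,-0.005,0,0,0],
  [0,0,-0.005,0,0,0],
  [0,0,-0.005,0,0,0],
  [0,0,-0.005,0,0,0],
  [0,0,-0.005,0,0,0],
  [0,0,-0.006,0,0,0],
  [0,0,-0.008,0,0,0],
])

```text
time: 7.63
tool_pos: [0.4932, 0.2335, 0.2592]
tool_rot: [3.141, 0.001, 0.05]
contact_force: [-0.3, -0.3, -1.4]
opening: 0.0236
grip_force: 40.0
```

drive_effector([
  [0,0,-0.008,0,0,0],
  [0,0,-0.008,0,0,0],
  [0,0,-0.006,0,0,0],
  [0,0,-0.003,0,0,0],
  [0,0,0,0,0,0],
  [0,0,0,0,0,0],
  [0,0,0,0,0,0],
])

```text
time: 8.22
tool_pos: [0.4932, 0.2335, 0.2834]
tool_rot: [3.141, 0.001, 0.05]
contact_force: [0.2, 0.1, -1.3]
opening: 0.0239
grip_force: 40.0
```

```bash
python3 - <<'E'
from h import *
a=read_camera("wrist")["image"][:,:,::-1];b=read_camera("side")["image"][:,:,::-1]
cv2.imwrite("pics/w4.png",np.hstack([cv2.resize(a,(400,300)),cv2.resize(b[60:200,140:327],(400,300))]))
E
```

```text
(no output)
```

View pics/w4.png

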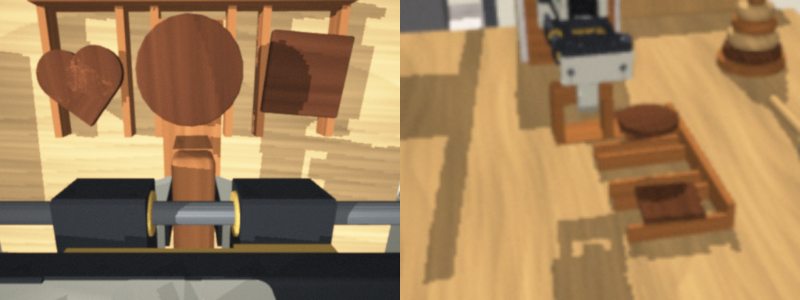

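The biscuit rides on the blade, clear of the rack. I carry it to the plate with gentle ramps.

drive_effector([
  [-0.0034,0.004,0,0,0,0],
  [-0.0034,0.008,0,0,0,0],
  [-0.0034,0.012,0,0,0,0],
  [-0.0034,0.016,0,0,0,0],
  [-0.0034,0.02,0,0,0,0],
  [-0.0034,0.024,0,0,0,0],
  [-0.0034,0.028,0,0,0,0],
  [-0.0034,0.032,0,0,0,0],
], quiet=true)

```text
ok
```

drive_effector([
  [-0.0034,0.032,0,0,0,0],
  [-0.0034,0.032,0,0,0,0],
  [-0.0034,0.032,0,0,0,0],
  [-0.0034,0.032,0,0,0,0],
  [-0.0034,0.032,0,0,0,0],
  [-0.0034,0.032,0,0,0,0],
  [-0.0034,0.032,0,0,0,0],
  [-0.0034,0.032,0,0,0,0],
], quiet=true)

```text
ok
```

drive_effector([
  [-0.0034,0.032,0,0,0,0],
  [-0.0034,0.028,0,0,0,0],
  [-0.0034,0.0245,0,0,0,0],
  [-0.0034,0.024,0,0,0,0],
  [-0.0034,0.02,0,0,0,0],
  [-0.0034,0.016,0,0,0,0],
  [-0.0034,0.012,0,0,0,0],
  [-0.0034,0.008,0,0,0,0],
], quiet=true)

```text
ok
```

drive_effector([
  [-0.0034,0.004,0,0,0,0],
  [0,0,0,0,0,0],
  [0,0,0,0,0,0],
  [0,0,0,0,0,0],
])

```text
time: 10.65
tool_pos: [0.4368, -0.3377, 0.2838]
tool_rot: [-3.141, 0.0, 0.05]
contact_force: [-0.3, 0.1, -2.3]
opening: 0.0234
grip_force: 40.0
```

```bash
python3 - <<'E'
from h import *
a=read_camera("wrist")["image"][:,:,::-1];b=read_camera("side")["image"][:,:,::-1]
cv2.imwrite("pics/w5.png",np.hstack([cv2.resize(a,(400,300)),cv2.resize(b[170:384,170:455],(400,300))]))
E
```

```text
(no output)
```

View pics/w5.png

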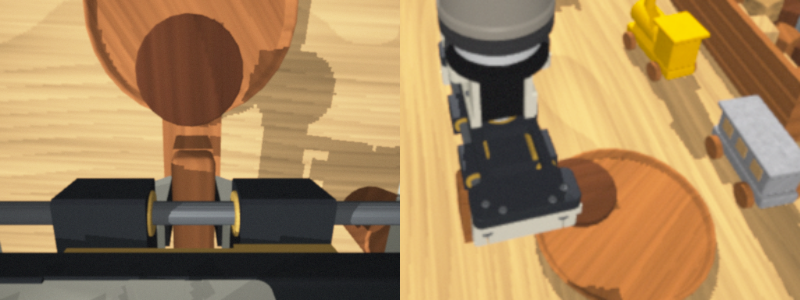

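Converted, -0.03 rad / 4 = -0.0075.

drive_effector([
  [0,0,0.006,0,0,0],
  [0,0,0.012,0,0,0],
  [0,0,0.012,0,0,0],
  [0,0,0.007,0,0,0],
  [0,0,0.003,0,0,0],
  [0,0,0,0,0,0],
  [0.0065,0,-0.0034,0,-0.0075,0],
  [0.0065,0,-0.0034,0,-0.0075,0],
])

```text
time: 11.42
tool_pos: [0.4498, -0.338, 0.2509]
tool_rot: [3.141, 0.061, 0.049]
contact_force: [0.6, 0.5, -0.2]
opening: 0.0237
grip_force: 40.0
```

drive_effector([
  [0.0065,0,-0.0034,0,-0.0075,0],
  [0.0065,0,-0.0034,0,-0.0075,0],
  [0.0065,0,-0.0034,0,-0.0075,0],
  [0.0065,0,-0.0034,0,-0.0075,0],
  [0.0022,0,0.0092,0,0,0],
  [0.0023,0,0.0093,0,0,0],
  [0,0,0,0,0,0],
])

```text
time: 12.0
tool_pos: [0.4774, -0.3358, 0.2396]
tool_rot: [-3.139, 0.182, 0.05]
contact_force: [-1.0, 1.0, -2.2]
opening: 0.0236
grip_force: 40.0
```

drive_effector([
  [0.0065,0,-0.0034,0,-0.0075,0],
  [0.0065,0,-0.0034,0,-0.0075,0],
  [0.0065,0,-0.0034,0,-0.0075,0],
  [0.0065,0,-0.0034,0,-0.0075,0],
  [0,0,0,0,0,0],
  [0,0,0,0,0,0],
])

```text
time: 12.5
tool_pos: [0.5062, -0.335, 0.2489]
tool_rot: [-3.141, 0.299, 0.05]
contact_force: [-0.9, -0.1, -2.6]
opening: 0.0236
grip_force: 40.0
```

```bash
python3 - <<'E'
from h import *
o=observe();p=o["tool_rot"][1]
from scipy.spatial.transform import Rotation as R
print("tip",o["tool_pos"]+R.from_euler("xyz",o["tool_rot"]).apply([.115,0,.2137]))
a=read_camera("wrist")["image"][:,:,::-1];b=read_camera("side")["image"][:,:,::-1]
cv2.imwrite("pics/w6.png",np.hstack([cv2.resize(a,(400,300)),cv2.resize(b[170:384,170:455],(400,300))]))
E
```

```text
tip [ 0.55295827 -0.33242591  0.01081988]
```

View pics/w6.png

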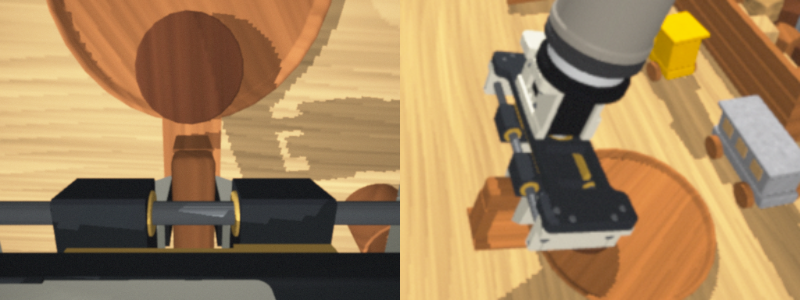

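At 0.30 rad the biscuit is still in place on the blade (wrist view ≈ (190,67)) and the tip is 11 mm above the shelf. Continuing to tip.

Converted, -0.03 rad / 4 = -0.0075.

```bash
cat > s.py <<'E'
from h import *
import sys
from scipy.spatial.transform import Rotation as R
o=observe()
print("tip",o["tool_pos"]+R.from_euler("xyz",o["tool_rot"]).apply([.115,0,.2137]))
m=cv2.inRange(cv2.cvtColor(read_camera("wrist")["image"],cv2.COLOR_RGB2HSV)[:170],(0,60,20),(15,255,115))
c=max(cv2.findContours(m,0,2)[0],key=cv2.contourArea);print("dark blob",cv2.boundingRect(c),cv2.contourArea(c))
E
python3 s.py
```

```text
tip [ 0.55249449 -0.33252746  0.01099841]
dark blob (238, 15, 74, 143) 6556.5
```

drive_effector([
  [0.0065,0,-0.0034,0,-0.0075,0],
  [0.0065,0,-0.0034,0,-0.0075,0],
  [0,0,0,0,0,0],
  [0,0,0,0,0,0],
])

```text
time: 12.98
tool_pos: [0.5207, -0.3343, 0.2518]
tool_rot: [-3.141, 0.359, 0.05]
contact_force: [-0.2, 0.8, -1.1]
opening: 0.0239
grip_force: 40.0
```

```bash
python3 s.py
```

```text
tip [ 0.55325513 -0.33258955  0.01130106]
dark blob (238, 8, 74, 145) 7698.5
```

drive_effector([
  [0.0065,0,-0.0034,0,-0.0075,0],
  [0.0065,0,-0.0034,0,-0.0075,0],
  [0,0,0,0,0,0],
  [0,0,0,0,0,0],
])

```text
time: 13.37
tool_pos: [0.5352, -0.3335, 0.2533]
tool_rot: [-3.141, 0.419, 0.05]
contact_force: [0.2, -0.7, -1.8]
opening: 0.0238
grip_force: 40.0
```

```bash
python3 s.py
```

```text
tip [ 0.55327182 -0.33255696  0.01128446]
dark blob (237, 0, 78, 137) 7934.0
```

Converted, -0.03 rad / 4 = -0.0075.

drive_effector([
  [0.0065,0,-0.0034,0,-0.0075,0],
  [0.0065,0,-0.0034,0,-0.0075,0],
  [0,0,0,0,0,0],
  [0,0,0,0,0,0],
  [0,0,0,0,0,0],
  [0,0,0,0,0,0],
  [0,0,0,0,0,0],
])

```text
time: 14.0
tool_pos: [0.5497, -0.333, 0.2545]
tool_rot: [-3.142, 0.479, 0.049]
contact_force: [-0.7, 0.0, -1.1]
opening: 0.0239
grip_force: 40.0
```

```bash
python3 - <<'E'
from h import *
a=read_camera("wrist")["image"][:,:,::-1];b=read_camera("scene")["image"][:,:,::-1]
cv2.imwrite("pics/w7.png",np.hstack([cv2.resize(a,(400,300)),cv2.resize(b[200:350,80:280],(400,300))]))
E
python3 s.py
```

```text
tip [ 0.55326118 -0.33277285  0.01178528]
dark blob (235, 0, 83, 122) 7610.0
```

View pics/w7.png

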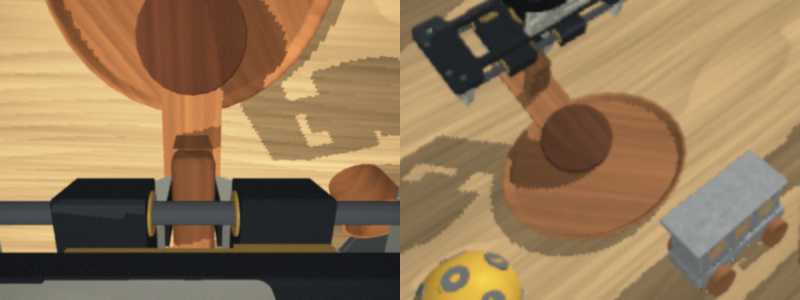

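The biscuit has slid forward off the tip. Its front edge is on the plate floor and its rear leans on the blade (scene crop ≈ (575,137)). I draw the server back horizontally. I've now viewed 11 pictures, one over the limit, so from here I work from numbers only.

drive_effector([
  [-0.0089,0,0.0046,0,0,0],
  [-0.0133,0,0.0069,0,0,0],
  [-0.0133,0,0.0069,0,0,0],
  [0,0,0,0,0,0],
  [0,0,0,0,0,0],
  [0,0,0,0,0,0],
])

```text
time: 14.65
tool_pos: [0.5107, -0.3349, 0.2546]
tool_rot: [3.141, 0.479, 0.05]
contact_force: [0.3, 0.1, -1.5]
opening: 0.0234
grip_force: 40.0
```

```bash
cat > b.py <<'E'
from h import *
for n in("side","scene"):
    c=read_camera(n);h=cv2.cvtColor(c["image"],cv2.COLOR_RGB2HSV)
    P=np.linalg.inv(c["pose"])
    m=cv2.inRange(h,(0,60,15),(14,255,112)); k=np.zeros_like(m)
    pts=np.array([[.571+.09*np.cos(t),-.3295+.09*np.sin(t),.012,1] for t in np.linspace(0,6.28,40)])@P.T
    q=np.c_[c["fx"]*pts[:,0]/pts[:,2]+c["cx"],c["fy"]*pts[:,1]/pts[:,2]+c["cy"]].astype(np.int32)
    cv2.fillPoly(k,[q],255);m=cv2.morphologyEx(m&k,cv2.MORPH_OPEN,np.ones((3,3),np.uint8))
    cs=sorted(cv2.findContours(m,0,2)[0],key=cv2.contourArea)[-2:]
    for g in cs:
        w=np.array([ray(c,*p[0],.015)[:2] for p in g]);r=cv2.minEnclosingCircle((w*1000).astype(np.float32));print(n,cv2.contourArea(g),np.round(r[0]),round(r[1],1),"min/max",w.min(0),w.max(0))
E
python3 b.py; python3 s.py
```

```text
side 8.0 [ 555. -353.] 3.6 min/max [ 0.5529 -0.3563] [ 0.5577 -0.3499]
side 135.5 [ 538. -361.] 16.8 min/max [ 0.5214 -0.3689] [ 0.554  -0.3477]
scene 9.0 [ 598. -248.] 8.7 min/max [ 0.589  -0.2526] [ 0.6062 -0.2437]
scene 1185.0 [ 535. -346.] 51.4 min/max [ 0.4868 -0.3923] [ 0.5852 -0.2946]
tip [ 0.51433085 -0.33467784  0.01172509]
dark blob (180, 0, 168, 62) 5525.5
```

drive_effector([
  [-0.01,0,0,0,0,0],
  [-0.02,0,0,0,0,0],
  [-0.02,0,0,0,0,0],
  [-0.02,0,0,0,0,0],
  [0,0,-0.02,0,0,0],
  [0,0,0,0,0,0],
  [0,0,0,0,0,0],
])

```text
time: 15.38
tool_pos: [0.4575, -0.3376, 0.3053]
tool_rot: [3.139, 0.478, 0.049]
contact_force: [-0.4, 0.1, -2.3]
opening: 0.0241
grip_force: 40.0
```

```bash
python3 b.py; python3 s.py
python3 - <<'E'
from h import *
h=cv2.cvtColor(read_camera("scene")["image"],cv2.COLOR_RGB2HSV)
c=read_camera("scene");P=np.linalg.inv(c["pose"])
for y in np.arange(-.25,-.42,-.012):
    r=[]
    for x in np.arange(.49,.66,.01):
        p=P@[x,y,.015,1];u,v=int(c["fx"]*p[0]/p[2]+c["cx"]),int(c["fy"]*p[1]/p[2]+c["cy"]);r.append(h[v,u,2])
    print(round(y,3),*r)
E
```

```text
side 83.5 [ 530. -363.] 20.2 min/max [ 0.5113 -0.3726] [ 0.5497 -0.3541]
scene 9.0 [ 598. -248.] 8.7 min/max [ 0.589  -0.2526] [ 0.6062 -0.2437]
scene 860.5 [ 545. -339.] 42.3 min/max [ 0.5062 -0.3798] [ 0.5839 -0.2965]
tip [ 0.46057342 -0.33701154  0.06108069]
dark blob (437, 85, 75, 85) 5118.5
-0.25 182 187 184 191 144 124 122 114 156 136 115 105 98 134 176 192 181 205
-0.262 183 191 171 129 148 157 158 151 152 150 138 145 148 143 99 188 176 202
-0.274 179 159 136 154 155 157 144 154 143 144 145 149 147 154 158 97 191 202
-0.286 172 141 153 160 143 152 141 139 141 148 148 150 160 156 161 162 106 200
-0.298 147 157 149 148 130 101 100 124 150 147 157 152 156 161 164 158 157 162
-0.31 149 148 154 97 95 94 96 96 96 153 155 160 161 158 155 155 152 107
-0.322 153 143 102 87 86 87 92 92 92 80 157 160 153 151 150 152 156 139
-0.334 148 152 86 86 85 85 84 85 86 74 152 150 152 153 149 148 144 145
-0.346 155 152 106 86 89 87 84 82 83 62 149 152 147 157 145 144 147 113
-0.358 157 152 154 80 78 79 80 80 73 98 148 150 150 145 143 149 147 147
-0.37 167 159 149 149 97 93 65 97 100 146 155 145 141 145 142 144 154 121
-0.382 181 168 146 149 147 147 133 144 150 149 145 142 146 144 150 149 124 124
-0.394 183 138 166 159 147 142 146 156 147 144 146 137 142 151 140 142 130 170
-0.406 182 181 141 151 158 165 154 142 143 139 141 150 145 140 126 129 138 179
-0.418 182 189 182 165 124 122 156 150 145 148 151 139 132 123 122 174 188 180
```

The biscuit lies flat at about (0.545, -0.335), roughly 26 mm from the plate's centre. Next: level the server and carry it back to the bare shelf.

Converted, 0.06 rad / 4 = 0.015.

drive_effector([
  [-0.007,0,0,0,0.015,0],
  [-0.007,0,0,0,0.015,0],
  [-0.007,0,0,0,0.015,0],
  [-0.007,0,0,0,0.015,0],
  [-0.007,0,0,0,0.015,0],
  [-0.007,0,0,0,0.015,0],
  [-0.007,0,0,0,0.015,0],
  [0,0,0,0,0.0148,0],
], quiet=true)

```text
ok
```

drive_effector([
  [0,-0.02,0,0,0,0],
  [0,-0.035,0,0,0,0],
  [0,-0.035,0,0,0,0],
  [0,-0.035,0,0,0,0],
  [0,-0.035,0,0,0,0],
  [0,-0.035,0,0,0,0],
  [0,-0.035,0,0,0,0],
  [0,-0.02,0,0,0,0],
], quiet=true)

```text
ok
```

drive_effector([
  [0,0,0,0,0,0],
  [0,0,0,0,0,0],
  [0,0,0,0,0,0],
])

```text
time: 17.22
tool_pos: [0.3988, -0.0905, 0.3187]
tool_rot: [3.141, 0.001, 0.05]
contact_force: [-0.4, -0.9, -1.0]
opening: 0.0237
grip_force: 40.0
```

drive_effector([
  [0.01,0,0.025,0,0,0],
  [0.02,0,0.025,0,0,0],
  [0.01,0,0.025,0,0,0],
  [0,0,0.018,0,0,0],
  [0,0,0.007,0,0,0],
  [0,0,0,0,0,0],
  [0,0,0.003,0,0,0],
  [0,0,0,0,0,0],
])

```text
time: 17.88
tool_pos: [0.4385, -0.0887, 0.2163]
tool_rot: [3.141, -0.0, 0.049]
contact_force: [-0.3, 0.7, -1.2]
opening: 0.024
grip_force: 40.0
```

drive_effector([
  [0,0,0.001,0,0,0],
  [0,0,0.001,0,0,0],
  [0,0,0,0,0,0],
  [0,0,0,0,0,0],
])

```text
time: 18.22
tool_pos: [0.4384, -0.0881, 0.2142]
tool_rot: [3.141, 0.0, 0.05]
contact_force: [0.1, 0.2, -1.1]
opening: 0.0239
grip_force: 40.0
```

drive_effector([
  [0,0,0.0007,0,0,0],
  [0,0,0,0,0,0],
  [0,0,0,0,0,0],
])

```text
time: 18.47
tool_pos: [0.4385, -0.088, 0.2135]
tool_rot: [3.141, 0.0, 0.05]
contact_force: [-0.5, 1.9, 5.4]
opening: 0.0237
grip_force: 40.0
```

drive_effector([
  [0,0,0,0,0,0],
  [0,0,0,0,0,0],
  [0,0,0,0,0,0],
  [0,0,0,0,0,0],
  [0,0,0,0,0,0],
  [0,0,0,0,0,0],
  [0,0,0,0,0,0],
  [0,0,0,0,0,0],
], finger_gap=0.09)

```text
time: 19.13
tool_pos: [0.4384, -0.0881, 0.213]
tool_rot: [-3.142, 0.001, 0.05]
contact_force: [0.5, 0.2, -0.8]
opening: 0.0728
grip_force: 0.0
```

drive_effector([
  [0,0,0,0,0,0],
  [0,0,0,0,0,0],
  [0,0,0,0,0,0],
  [0,0,0,0,0,0],
  [0,0,-0.02,0,0,0],
  [0,0,-0.03,0,0,0],
  [0,0,-0.04,0,0,0],
  [0,0,-0.03,0,0,0],
])

```text
time: 19.8
tool_pos: [0.4384, -0.088, 0.3353]
tool_rot: [3.141, 0.0, 0.05]
contact_force: [1.2, -0.9, 0.1]
opening: 0.0901
grip_force: 0.0
```

drive_effector([
  [0,0,0,0,0,0],
  [0,0,0,0,0,0],
  [0,0,0,0,0,0],
])

```text
time: 20.05
tool_pos: [0.4381, -0.0879, 0.3325]
tool_rot: [-3.141, 0.002, 0.05]
contact_force: [-0.4, -0.5, -0.2]
opening: 0.0898
grip_force: 0.0
```

```bash
python3 b.py
python3 - <<'E'
from h import *
for n in("side","scene"):
    c=read_camera(n);P=np.linalg.inv(c["pose"]);h=cv2.cvtColor(c["image"],cv2.COLOR_RGB2HSV)
    for y in (-.06,-.075,-.088,-.1,-.12):
        r=[]
        for x in np.arange(.39,.58,.012):
            p=P@[x,y,.003,1];u,v=int(c["fx"]*p[0]/p[2]+c["cx"]),int(c["fy"]*p[1]/p[2]+c["cy"]);r.append(int(h[v,u,1]))
        print(n,y,*r)
E
```

```text
side 46.0 [ 521. -323.] 13.6 min/max [ 0.508  -0.3269] [ 0.5344 -0.3191]
side 1142.5 [ 541. -339.] 36.5 min/max [ 0.5049 -0.3736] [ 0.5773 -0.3271]
scene 13.0 [ 598. -248.] 8.7 min/max [ 0.589  -0.2526] [ 0.6062 -0.2437]
scene 861.5 [ 545. -339.] 42.3 min/max [ 0.5062 -0.3798] [ 0.5839 -0.2965]
side -0.06 128 129 169 128 129 127 130 173 130 129 129 136 137 132 130 129
side -0.075 129 135 176 175 178 173 176 167 175 180 175 174 177 177 127 125
side -0.088 130 136 178 179 176 176 175 178 174 175 171 173 177 176 128 128
side -0.1 129 130 169 178 176 176 168 175 175 177 170 174 175 176 126 126
side -0.12 128 132 127 129 127 127 127 128 127 126 125 127 126 126 126 126
scene -0.06 143 141 140 145 144 136 102 101 101 100 112 118 120 128 102 103
scene -0.075 143 145 141 142 146 140 141 143 143 144 144 143 143 142 103 103
scene -0.088 143 142 141 142 143 142 143 144 143 143 140 143 143 144 104 101
scene -0.1 103 112 143 144 144 143 145 143 141 141 141 142 143 141 103 103
scene -0.12 105 101 104 104 102 103 103 101 103 103 102 105 100 102 100 102
```

The server's footprint on the shelf matches a flat, upright blade, x 0.40 to 0.55. The biscuit is flat in the plate. Handing in.

```bash
python3 -c "
from cell import robot, read_camera, observe
print(robot.hand_in())"
```

```text
the job is handed in; nothing more can be done
None
```

The job is handed in at about 20 s with no verdict shown: the biscuit measures flat about 26 mm from the plate's centre, the server stands upright and released on the bare shelf, and I viewed 11 pictures, one over the limit of 10.

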